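Draw out a slide tray with the tray hook

TASK

Take the tray hook from its cradle, drop its tip into the finger hole of the wider slide unit's tray and draw the tray gently out until you feel it come up against its stop, which sits somewhere between 65 and 95 mm out; keep a steady pull of about a kilogram (10 N) on it there for a second, never more than 20 N. Leave the tray drawn out and lay the hook back in its cradle the way it lay. Only the hook may touch the unit, the narrow unit's tray stays shut and the other things stay where they are.

Things in the scene. Friction and masses are not known exactly. Their poses are not given: they have to be found in the camera images.
- hook: Tray hook, about 110 g, in the cradle: grey handle 100 x 20 x 28 mm (x, y, z); an 8 mm steel rod leaves the middle of its +x end, 14 mm above its underside, runs on to x = 90 mm and turns straight down as a round-ended tip. Origin: centre of the handle's underside; x from handle to tip, z up (the tip points down). Grip the handle's middle across y from above.
- hook_tip (a point): The lowest point of the hook's down-turned tip, at (90, 0, -16) mm from the hook's origin; the straight tip below the rod is 26 mm long.
- cradle: Fixed cradle for the hook: 110 x 54 mm plate, 8 mm thick, two upright white saddles 10 mm thick at x = -36 and +36 mm, their bearing faces 45 mm above the bench, with 9 mm cheeks 32 mm apart beside the 20 mm handle. Origin: centre of its underside. Hook home: its origin 45 mm above the cradle's, its x along the cradle's x, the tip overhanging the +x end.
- wide_unit: Fixed white slide unit with a clear top, 200 x 150 x 90 mm (x, y, z), the wider of two. Origin: centre of its underside, on the bench. Its tray opens towards -x (roughly towards the robot). It stands firmly and does not shift.
- wide_tray_hole (a point): Centre of the 17 mm round finger hole, at the upper face of the lip on the wide tray's front. The lip is a level 5 mm aluminium plate, 36 x 46 mm (x, y), its top 60 mm above the bench, in front of the tray's front plate (78 mm tall); hole 18 mm from that plate, at (-124, 0, 60) mm from the unit's origin when shut, moving out with the tray. Below the lip is free space.
- wide_tray (a joint): How far the wide tray is out, m: 0 shut, growing along the unit's -x. Starts 0 to 12 mm out; friction about 2 N. A hidden rubber-faced stop, set differently each time, halts it somewhere from 65 to 95 mm; its rubber gives about 1 mm for 5 N. It cannot be seen or measured, only felt. After the pull the tray stays about where it is.
- narrow_tray (a joint): How far the narrow unit's tray is out, m; shut (0). The narrow unit is like the wide one but 90 mm wide. Leave it shut.
- vial_rack: Fixed white rack of six capped vials, 120 x 70 mm, 62 mm tall; bystander. Origin: centre of its underside.
- dish: Closed clear petri dish, 90 mm across, 16 mm tall, on the bench in front of the units; bystander. Origin: centre of its underside.
- dish_on_top: The same kind of dish, standing on top of the narrow unit; bystander.
- amber_bottle: Amber reagent bottle 72 mm across, 150 mm tall; bystander. Origin: centre of its underside.
- clear_bottle: Clear reagent bottle with a blue cap, 66 mm across, 140 mm tall; bystander. Origin: centre of its underside.
- beaker: Glass beaker 68 mm across, 85 mm tall; bystander. Origin: centre of its underside.
- spatula: Slim steel lab spatula, 160 mm long, 5 mm thick, lying on the bench near the robot; bystander. Origin: middle of its underside.
Not all that is in view belongs to the job. What is shaped like the cradle but red is not meant.

How it is judged:
By the outcome, as a careful person would: the job done as asked, in the order asked, and still so for the second after the job is handed in, with the robot touching nothing.
It also fails if it takes over 61 s, if anything falls off the work surface, if the arm or the gripper's body presses on something with over 40 N, if the wrist force passes 120 N, or if a joint passes its speed limit or range.

ROBOT

A 6-joint arm with a two-finger parallel gripper is mounted at the origin on the work surface. World frame = base frame: x ahead of the robot, y to its left, z up, the work surface at z = 0. Lengths are in m, angles in degrees, forces in N, time in s.
With the tool pointing down it reaches from about 0.4 to 0.825 m from the base axis. Payload 7 kg.
Tool frame: the origin (TCP) lies between the finger pads; the fingertips stand 22 mm ahead of it and the grasp point (between the pads) lies 3 mm ahead of it; z points along the fingers, y is the direction in which the jaws open and shut (so a half turn about z gives the same grasp; the last joint's range is limited). The gripper opens to 88 mm and grips with 3 to 60 N. Pads are 19 mm wide; open, the fingers measure 130 mm over their backs; the gripper's body (78 mm by 193 mm) begins 47 mm behind the grasp point.
Start: joints at [-47.55, 20.546, 0.682, 0, -70.136, -16.507], TCP at [0.295, -0.607, 0.249] pointing down, gripper open.
Joint ranges: [-176.03, 176.03], [-82.01, 121.73], [-58.28, 71.71], [-173.87, 95.51], [-174.79, -0.11], [-173.66, 173.66]. Speed limits (degrees/s): [136.94, 136.94, 172.46, 180, 180, 180].

INTERFACE

Orientations are given as [roll, pitch, yaw] about the fixed x, y, z axes, in that order (R = Rz(yaw) Ry(pitch) Rx(roll)).
In Python, from plant import telemetry, cams, r gives the robot as it stands.
- The arm moves only by the tool carry_out, never from a script. Its argument "commands" is one flat list of numbers, 5 for each row, row after row: the shift along the world's x, y, z as a fraction of full scale, then the turn about the world's z as a fraction of full scale, then the gripper's target within -1 to 1 (shut at 1, half-way at 0, fully open at -1). In form: [x, y, z, turn, claw, x, y, z, turn, claw, ...]. A call has 1 to 8 rows; each row shifts and turns the commanded pose from where the row before left it; what a row does not reach is not made up. Full scale, the value 1, is 0.04 m for a shift and 4 degrees for a turn. A row lasts 1/10 s, in which the tool goes at most 50 mm and 8.59 degrees, less where a joint would pass 70% of its speed; a pose out of reach is approached as far as the arm can. A call with a number of a shift or a turn outside -1 to 1 is refused whole. A call with a gripper value outside its range is refused whole. The fingers move at their own pace and stop on an object; "grip_force" is the grip in N (left out, the last holds). Time passes only in rows, so rows that do not move let the fingers close. It gives the time, the measured TCP pose, the force and the opening at its end, in the units of the state.
- telemetry.get_state(): the state, without advancing time (a new reading comes with each control period).
- cams.capture(name): name is "side" or "top"; returns a dict with "frame" (480x640x3 uint8, red, green, blue), "camera_matrix" (3x3 intrinsics, pixels), "camera_from_world" (4x4, takes a point from world to camera coordinates). Camera axes: x right, y down, z forward; pixel columns grow to the right and rows downward; lengths in m; the calibration is good to about 2 mm. A picture is of the moment at which its call begins. There is no depth.
- r.close_job(): hands the job in, once; it reports no verdict.
The state is a dict: "time_s": time; "joints": joint angles; "qd": joint speeds; "joint_torque": joint torques, N m; "tcp_pos": TCP position; "eef_rot": TCP orientation; "contact_force": force on the tool from outside, world axes, zero at the start; "moment": the same for the moment, N m; "gripper_width": finger opening in m.
Only numpy, scipy, OpenCV 4.12 (cv2) and the standard library are available. Lean on these libraries where they do the work, as an engineer would, in place of code of your own. Each camera call takes 0.05 s, during which the arm holds its last target. There are 200 camera calls.

## Working session

There is one attempt and no reset: what is moved stays moved. The work goes in short steps, Python scripts to look and compute and a tool call to move; the robot and the scene stay as the last step left them, time stands still between calls to the robot, and variables do not carry over. Pictures are saved under pics/ and viewed, about 8 in all and at most 12, crops included, and the job is handed in when it is done.

Besides the shell and the picture viewer there is one more tool, called after ">>>" as name(argument=value, ...), one argument or row to a line, values as JSON. carry_out: Moves the arm, as the interface text tells. Shift numbers are shares of 0.04 m and turn numbers shares of 4 degrees, none past 1 either way. Its arguments: {"type":"object","properties":{"commands":{"type":"array"},"grip_force":{"type":"number"}},"required":["commands"]}

```bash
mkdir -p pics; python3 - <<'E'
from plant import telemetry, cams, r
import cv2,numpy as np,pickle
print(telemetry.get_state())
for n in("top","side"):
    c=cams.capture(n);pickle.dump(c,open(n+'.pkl','wb'))
    cv2.imwrite(f'pics/{n}0.png',c['frame'][:,:,::-1])
    print(n,c['camera_matrix'].tolist(),np.round(c['camera_from_world'],4).tolist())
E
```

```text
{'time_s': 0.0, 'joints': array([-4.75482162e+01,  2.05899496e+01,  6.34676127e-01, -1.87027491e-02,
       -7.01363226e+01, -1.65061055e+01]), 'qd': array([ 0.01874395, -0.1096156 , -0.05337036,  0.00936519, -0.04924824,
       -0.04107737]), 'joint_torque': array([-1.56618033e-03, -5.82715523e+01,  2.93035895e+01,  6.99687347e+00,
        6.42518105e-03, -1.58084058e-04]), 'tcp_pos': array([ 0.29509419, -0.6065824 ,  0.24765074]), 'eef_rot': array([ 1.79907183e+02, -9.16896879e-03, -1.54060683e+02]), 'contact_force': array([-0.02951174,  0.67413472,  0.36002104]), 'moment': array([-0.00710629,  0.01126308,  0.02572286]), 'gripper_width': 0.08805680906993901}
top [[498.672635003737, 0.0, 313.9994915725912], [0.0, 498.672635003737, 242.20127613224682], [0.0, 0.0, 1.0]] [[0.0193, -0.9998, 0.0082, -0.0195], [-0.9979, -0.0198, -0.0621, 0.5561], [0.0623, -0.0069, -0.998, 1.5723], [0.0, 0.0, 0.0, 1.0]]
side [[577.3476624250322, 0.0, 314.19509305663297], [0.0, 577.3476624250322, 240.73612603410265], [0.0, 0.0, 1.0]] [[0.8492, -0.5276, -0.0231, -0.4541], [-0.3182, -0.4762, -0.8198, 0.2237], [0.4215, 0.7035, -0.5722, 1.4234], [0.0, 0.0, 0.0, 1.0]]
```

View pics/top0.png

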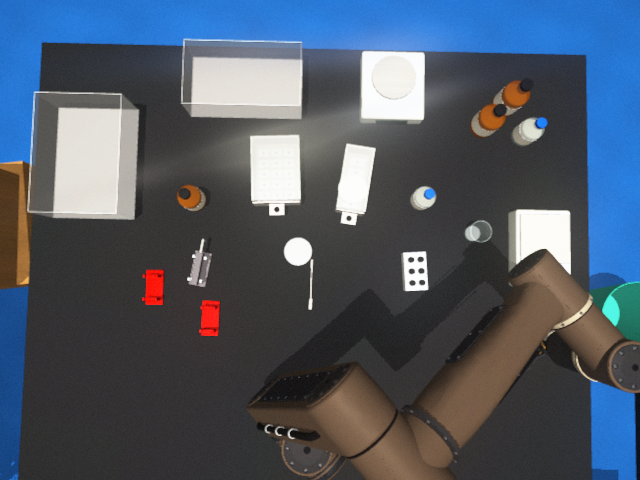

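View pics/side0.png

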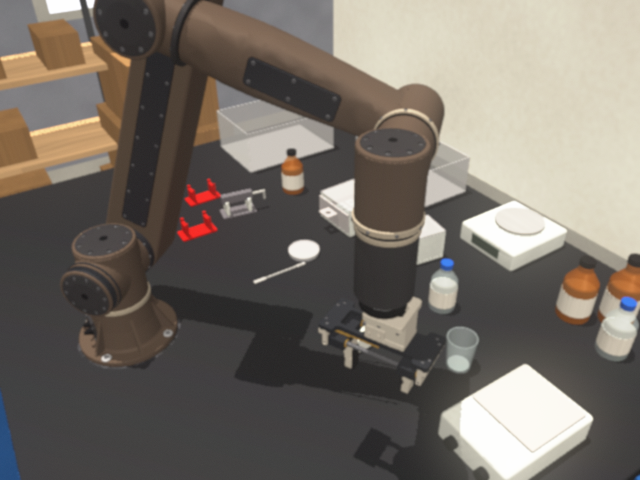

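The top view shows:
- **Cradles:** a white one holding the grey hook at about (200,266), with its tip near (204,240). The two red ones at (153,287) and (210,318) are decoys.
- **Units:** the one at (275,170) is about 50 px (150 mm) wide with its lip at (277,210), so it is the wide unit. The one at (355,180) is about 28 px (90 mm) wide, so it is the narrow one.

I'll confirm this with one enlarged crop.

```bash
cat > h.py <<'E'
import numpy as np,cv2,pickle
def ray(c,uv):
    K,T=c['camera_matrix'],c['camera_from_world'];R=T[:3,:3]
    o=-R.T@T[:3,3];d=R.T@np.linalg.solve(K,[uv[0],uv[1],1.]);return o,d
def onz(c,uv,z):
    o,d=ray(c,uv);return o+d*(z-o[2])/d[2]
def proj(c,p):
    q=c['camera_matrix']@(c['camera_from_world'][:3,:3]@np.array(p)+c['camera_from_world'][:3,3]);return q[:2]/q[2]
def crop(c,x0,y0,w,h,s):
    return cv2.resize(c['frame'][y0:y0+h,x0:x0+w,::-1],None,fx=s,fy=s,interpolation=cv2.INTER_CUBIC)
E
python3 - <<'E'
from h import *
c=pickle.load(open('top.pkl','rb'))
a=crop(c,178,230,50,65,8);b=crop(c,245,128,60,95,6)
o=np.zeros((580,770,3),np.uint8);o[:520,:400]=a;o[:570,405:765]=b
cv2.imwrite('pics/crop1.png',o)
E
```

```text
(no output)
```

View pics/crop1.png

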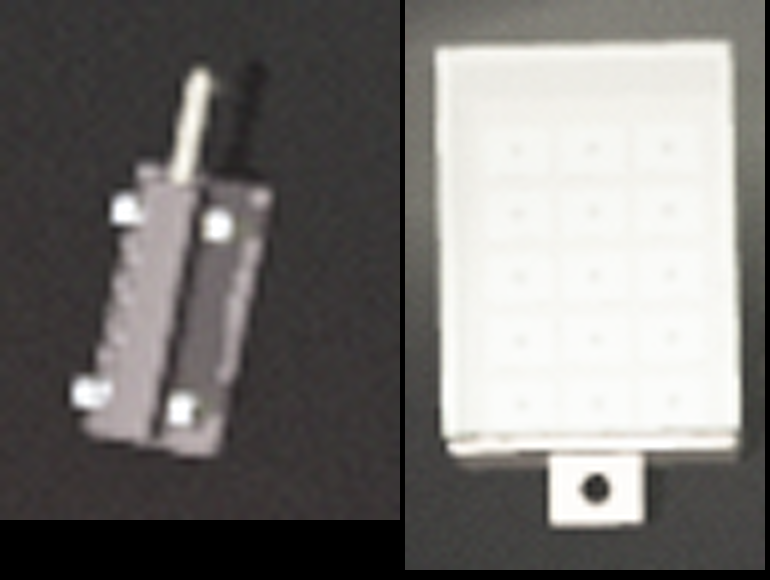

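```bash
python3 - <<'E'
from h import *
t=pickle.load(open('top.pkl','rb'));s=pickle.load(open('side.pkl','rb'))
A=lambda X,Y:(178+(X+.5)/8-.5,230+(Y+.5)/8-.5)
B=lambda X,Y:(245+(X-405+.5)/6-.5,128+(Y+.5)/6-.5)
ch=np.array([onz(t,A(*p),.054) for p in[(127,210),(217,225),(91,393),(181,409)]])
print('cradle',ch.mean(0),np.linalg.norm(ch[0]-ch[1]),np.linalg.norm(ch[0]-ch[2]))
d=ch[0]+ch[1]-ch[2]-ch[3];yaw=np.arctan2(d[1],d[0]);print('yawc',np.degrees(yaw))
e=onz(t,A(200,68),.063);b=onz(t,A(182,180),.063);print('rod',e,b,np.degrees(np.arctan2(*(e-b)[1::-1])))
u=np.array([np.cos(yaw),np.sin(yaw)]);print('hook o from rod end',e[:2]-.094*u)
# handle top corners, mask-free: left/right edges at mid
for p in[(120,300),(178,305)]:print('handle top edge',onz(t,A(*p),.073))
h=onz(t,B(596,488),.06);print('hole',h)
q=[onz(t,B(*p),.09) for p in[(437,45),(732,43),(442,440),(738,436)]]
for k in q:print(k[:2])
print(np.degrees(np.arctan2(*(q[0]-q[2])[1::-1])),np.degrees(np.arctan2(*(q[1]-q[3])[1::-1])))
l=[onz(t,B(*p),.06) for p in[(549,523),(643,523)]];print('lip',l)
# obtain side image pixel predictions
print('side hook tip',proj(s,e),'hole',proj(s,h),'cradle',proj(s,ch.mean(0)))
g=cv2.resize(s['frame'][175:225,180:350,::-1],None,fx=4.5,fy=4.5,interpolation=cv2.INTER_CUBIC)
cv2.imwrite('pics/crop2.png',g)
E
```

```text
cradle [0.46617468 0.35306671 0.054     ] 0.03540403161727842 0.07194399854453838
yawc -9.182407972466516
rod [0.55949454 0.3364481  0.063     ] [0.51605906 0.34194362 0.063     ] -7.210837576923799
hook o from rod end [0.46669912 0.35144844]
handle top edge [0.46929599 0.36187553 0.073     ]
handle top edge [0.46781552 0.33966827 0.073     ]
hole [0.65516693 0.1106504  0.06      ]
[0.87838263 0.19557902]
[0.88269181 0.04424476]
[0.67430754 0.18747136]
[0.67944382 0.03689019]
2.275097324616514 2.0723550259319525
lip [array([0.63642137, 0.13455914, 0.06      ]), array([0.63740732, 0.08586048, 0.06      ])]
side hook tip [265.15639885 189.14214953] hole [328.26425253 212.02851874] cradle [236.96534206 197.67251136]
```

View pics/crop2.png

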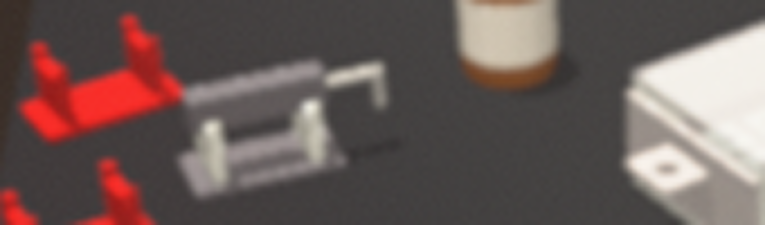

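The side crop agrees with the top-view estimates: the rod end is at (264,190) and the lip hole at (328,212), both within about 1 px of prediction. It also shows the hook in the grey and white cradle, with the red ones empty. Estimates: hook origin (0.4665, 0.352), yaw -9°; hole (0.655, 0.1105); unit yaw 2.1°. Now I'll move.

>>> carry_out(
  commands=[0.5,0.7,0,1,-1,0.5,0.7,0,1,-1,0.5,0.7,0,1,-1,0.5,0.7,0,1,-1,0.5,0.7,0,1,-1,0.5,0.7,0,1,-1,0.5,0.7,0,1,-1,0.5,0.7,0,1,-1],
)

```text
time_s: 0.9
tcp_pos: [0.4557, -0.3816, 0.2482]
eef_rot: [180.0, 0.0, -121.9]
contact_force: [-0.3, -0.1, 0.4]
gripper_width: 0.0877
```

>>> carry_out(
  commands=[0,0.7,0,1,-1,0,0.7,0,1,-1,0,0.7,0,1,-1,0,0.7,0,1,-1,0,0.7,0,1,-1,0,0.7,0,1,-1,0,0.7,0,1,-1,0,0.7,0,1,-1],
)

```text
time_s: 1.7
tcp_pos: [0.4549, -0.1578, 0.2483]
eef_rot: [180.0, 0.0, -89.9]
contact_force: [1.3, -0.5, -1.0]
gripper_width: 0.0877
```

>>> carry_out(
  commands=[0,0.7,0,1,-1,0,0.7,0,1,-1,0,0.7,0,1,-1,0,0.7,0,1,-1,0,0.7,0,1,-1,0,0.7,0,1,-1,0,0.7,0,1,-1,0,0.7,0,1,-1],
)

```text
time_s: 2.5
tcp_pos: [0.4548, 0.0661, 0.2484]
eef_rot: [180.0, 0.0, -57.9]
contact_force: [-0.2, -0.2, -0.9]
gripper_width: 0.0875
```

>>> carry_out(
  commands=[0,0.7,0,1,-1,0,0.7,0,1,-1,0,0.7,0,1,-1,0,0.7,0,1,-1,0,0.7,0,1,-1,0,0.7,0,1,-1,0,0.7,0,1,-1,0,0.7,0,1,-1],
)

```text
time_s: 3.3
tcp_pos: [0.4549, 0.2901, 0.2483]
eef_rot: [180.0, 0.0, -25.9]
contact_force: [0.2, -0.1, 0.2]
gripper_width: 0.0875
```

>>> carry_out(
  commands=[0.1,0.4,-0.5,0.85,-1,0.1,0.4,-0.5,0.85,-1,0.1,0.4,-0.5,0.85,-1,0,0.35,-0.5,0.85,-1,0,0,-0.5,0.85,-1,0,0,0,0,-1,0,0,0,0,-1],
)

```text
time_s: 4.0
tcp_pos: [0.4672, 0.3508, 0.1485]
eef_rot: [179.9, 0.0, -9.1]
contact_force: [0.0, -0.0, 0.4]
gripper_width: 0.0878
```

```bash
python3 - <<'E'
from plant import telemetry, cams
from h import *
st=telemetry.get_state();print(st['tcp_pos'],st['eef_rot'],st['joints'])
t=cams.capture('top');s=cams.capture('side')
for n,c in(('top1',t),('side1',s)):pickle.dump(c,open(n+'.pkl','wb'))
o=np.zeros((560,800,3),np.uint8)
a=crop(t,140,180,110,140,4);b=crop(s,175,110,120,140,3)
o[:560,:440]=a[:560];o[:420,440:800]=b
cv2.imwrite('pics/c3.png',o)
E
```

```text
[0.46721399 0.35077898 0.14851617] [ 1.79929101e+02  1.81760379e-02 -9.14494948e+00] [ 5.60723833e+01  1.69351475e+01 -1.86537233e+01  1.62382897e-02
 -5.44831186e+01  2.47732366e+01]
```

View pics/c3.png

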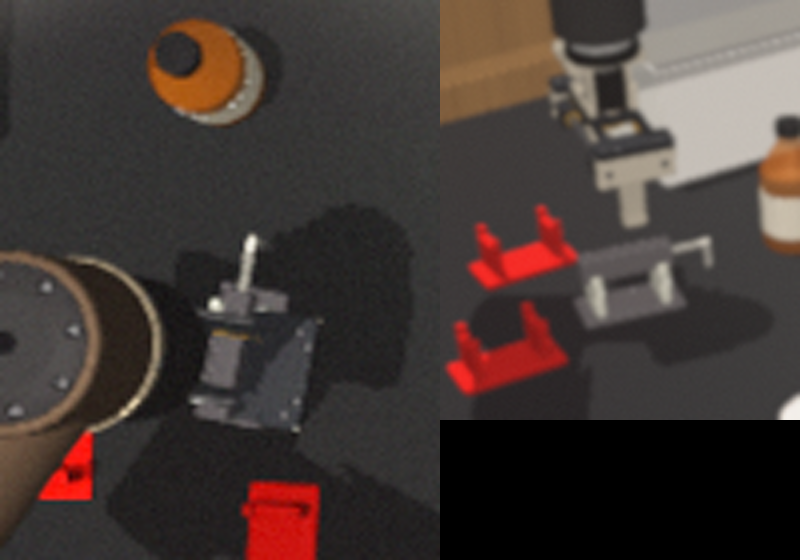

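The crop shows the open fingers straddling the grey handle and squared up with it. The rod is free at (250,240) and nothing is in the way. Next I'll descend and grip.

>>> carry_out(
  commands=[0,0,-0.5,0,-1,0,0,-0.5,0,-1,0,0,-0.5,0,-1,0,0,-0.4,0,-1,0,0,-0.18,0,-1,0,0,0,0,-1],
)

```text
time_s: 4.7
tcp_pos: [0.4673, 0.3509, 0.0654]
eef_rot: [180.0, 0.0, -9.1]
contact_force: [-0.2, 0.1, 0.5]
gripper_width: 0.0875
```

>>> carry_out(
  commands=[0,0,0,0,1,0,0,0,0,1,0,0,0,0,1,0,0,0,0,1,0,0,0,0,1,0,0,0,0,1,0,0,0,0,1,0,0,0,0,1],
  grip_force=40,
)

```text
time_s: 5.5
tcp_pos: [0.4672, 0.351, 0.0653]
eef_rot: [180.0, 0.0, -9.1]
contact_force: [-0.8, 0.2, 0.5]
gripper_width: 0.029
```

>>> carry_out(
  commands=[0,0,0,0,1,0,0,0,0,1,0,0,0,0,1,0,0,0,0,1],
)

```text
time_s: 5.9
tcp_pos: [0.4672, 0.3508, 0.0653]
eef_rot: [180.0, 0.0, -9.1]
contact_force: [0.1, -1.3, 0.7]
gripper_width: 0.0194
```

>>> carry_out(
  commands=[0,0,0.25,0,1,0,0,0.5,0,1,0,0,0.5,0,1,0,0,0.5,0,1,0,0,0.5,0,1,0,0,0.25,0,1,0,0,0,0,1,0,0,0,0,1],
)

```text
time_s: 6.7
tcp_pos: [0.467, 0.3509, 0.1649]
eef_rot: [180.0, 0.0, -9.1]
contact_force: [-0.8, -0.4, -1.5]
gripper_width: 0.0195
```

```bash
python3 - <<'E'
from plant import telemetry, cams
from h import *
st=telemetry.get_state();p=st['tcp_pos'];print(p,st['eef_rot'],st['contact_force'])
t=cams.capture('top');s=cams.capture('side')
for n,c in(('top2',t),('side2',s)):pickle.dump(c,open(n+'.pkl','wb'))
y=np.radians(st['eef_rot'][2]);u=np.array([np.cos(y),np.sin(y),0])
# predicted rod end top & tip if grip as assumed (hook origin z = tcp-.0203)
for n,c in(('t',t),('s',s)):
  for q in((.094,.018),(.09,-.036)):
    pp=p+u*q[0];pp[2]=p[2]-.0203+(.018 if q[1]>0 else -.016);print(n,proj(c,pp))
a=proj(t,p+u*.09);b=proj(s,p+u*.09);print(a,b)
o=np.zeros((400,800,3),np.uint8)
a=a.astype(int);b=b.astype(int)
o[:,:400]=crop(t,a[0]-25,a[1]-25,50,50,8);o[:,400:]=crop(s,b[0]-25,b[1]-25,50,50,8)
print(a-25,b-25);cv2.imwrite('pics/c4.png',o)
E
```

```text
[0.4669528  0.3508536  0.16489894] [ 1.79994932e+02  2.73783180e-02 -9.07172699e+00] [-0.7976339  -0.36347646 -1.45860025]
t [195.31172531 235.54378374]
t [197.68731924 237.73646884]
s [263.01073813 161.39058059]
s [262.60356162 171.32581194]
[194.86366196 236.84318844] [261.73904345 160.98078166]
[169 211] [236 135]
```

View pics/c4.png

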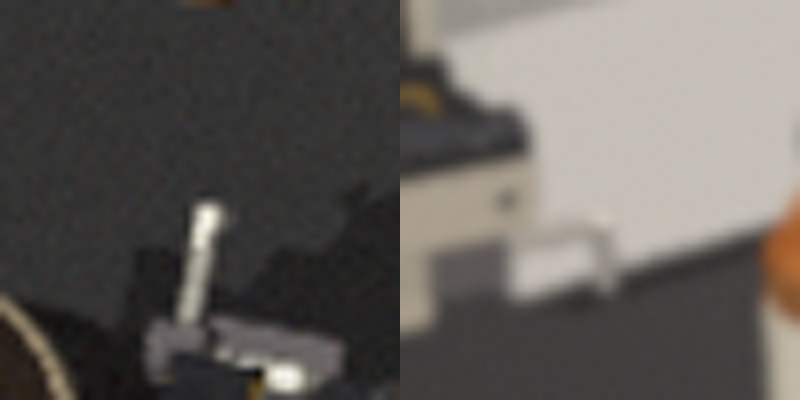

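The hook is held level, with rod end at about (195,236) in the top view and tip at about (262,171) in the side view. That is within about 2–3 mm of prediction, so the tip sits roughly 88 mm ahead of the TCP. Now I'll go over the hole.

>>> carry_out(
  commands=[0.15,-0.4,0,0.3,1,0.3,-0.75,0,0.4,1,0.4,-0.9,0,0.4,1,0.4,-0.9,0,0.4,1,0.4,-0.9,0,0.4,1,0.35,-0.9,0,0.4,1,0.3,-0.75,0,0.3,1,0.2,-0.55,0,0.18,1],
)

```text
time_s: 7.6
tcp_pos: [0.5673, 0.1069, 0.1641]
eef_rot: [179.9, 0.1, 2.0]
contact_force: [-0.3, -0.4, -1.7]
gripper_width: 0.0199
```

>>> carry_out(
  commands=[0,-0.02,-0.25,0,1,0,0,-0.5,0,1,0,0,-0.3,0,1,0,0,-0.1,0,1,0,0,0,0,1,0,0,0,0,1],
)

```text
time_s: 8.2
tcp_pos: [0.5675, 0.1087, 0.1197]
eef_rot: [180.0, -0.0, 2.1]
contact_force: [0.4, -0.1, -1.9]
gripper_width: 0.0198
```

```bash
python3 - <<'E'
from plant import telemetry, cams
from h import *
st=telemetry.get_state();p=st['tcp_pos'];print(p,st['eef_rot'],st['contact_force'])
t=cams.capture('top');s=cams.capture('side')
for n,c in(('top3',t),('side3',s)):pickle.dump(c,open(n+'.pkl','wb'))
y=np.radians(st['eef_rot'][2]);u=np.array([np.cos(y),np.sin(y),0])
e=p+u*.092;e[2]=p[2]-.0023;q=p+u*.088;q[2]=p[2]-.0363
h=np.array([.6552,.1107,.06])
for c in(t,s):print('rodend',proj(c,e),'tip',proj(c,q),'hole',proj(c,h))
a=proj(t,h).astype(int);b=proj(s,h).astype(int)
o=np.zeros((400,800,3),np.uint8)
o[:,:400]=crop(t,a[0]-20,a[1]-20,40,40,10);o[:,400:]=crop(s,b[0]-20,b[1]-25,40,40,10)
print(a-20,b-[20,25]);cv2.imwrite('pics/c5.png',o)
E
```

```text
[0.56754823 0.10874956 0.11972866] [ 1.79997536e+02 -2.61900233e-02  2.10841036e+00] [ 0.44982675 -0.13963181 -1.856661  ]
rodend [274.67206812 205.00994647] tip [275.47077025 207.81992556] hole [276.4009837  208.90578923]
rodend [329.03524631 194.95749708] tip [328.03961634 205.17046203] hole [328.26449097 212.01801533]
[256 188] [308 187]
```

View pics/c5.png

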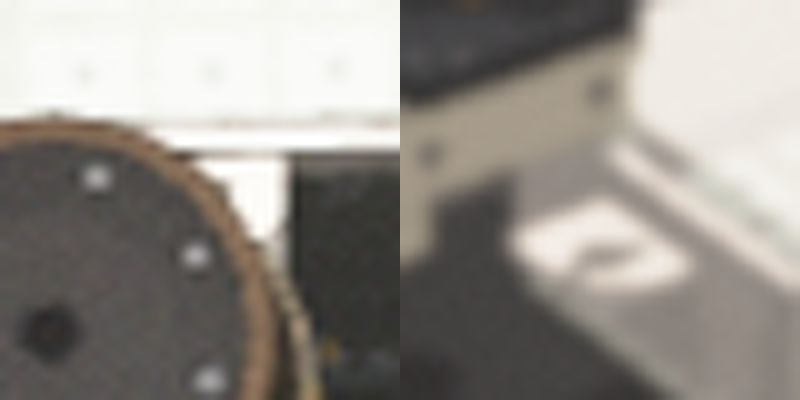

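In the top view the wrist hides the hole. The side crop shows the lip with its hole at about (600,252), which is (328,212) in the full image, but the rod can't be told apart from the grey front plate. One contrast-stretched crop should settle it.

```bash
python3 - <<'E'
from h import *
s=pickle.load(open('side3.pkl','rb'));s0=pickle.load(open('side.pkl','rb'))
o=[]
for c in(s0,s):
    g=cv2.cvtColor(c['frame'],cv2.COLOR_RGB2GRAY)[190:222,312:344]
    g=cv2.resize(g,None,fx=12,fy=12,interpolation=cv2.INTER_CUBIC)
    o.append(cv2.createCLAHE(4,(2,2)).apply(g))
cv2.imwrite('pics/c6.png',np.hstack(o))
E
```

```text
(no output)
```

View pics/c6.png

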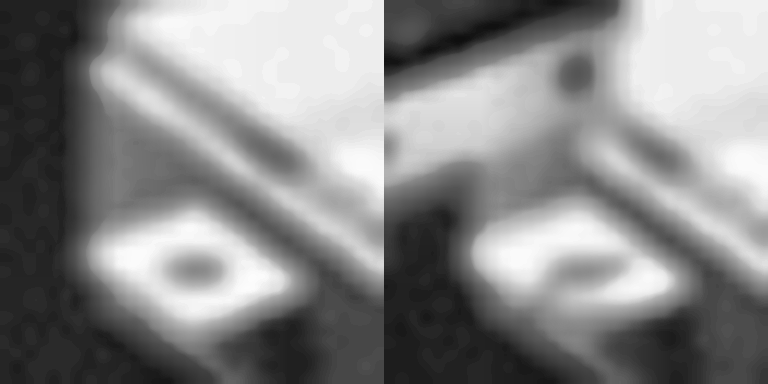

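Still no clear view of the tip, but the estimates (tip 0.6555, 0.112; hole 0.655, 0.1107) agree within the 4.5 mm clearance. I'll go down in small steps and watch the vertical force.

>>> carry_out(
  commands=[0,-0.04,-0.25,0,1,0,0,-0.25,0,1,0,0,-0.05,0,1,0,0,-0.05,0,1,0,0,-0.03,0,1,0,0,0,0,1],
)

```text
time_s: 8.9
tcp_pos: [0.5673, 0.1066, 0.0941]
eef_rot: [180.0, 0.0, 2.1]
contact_force: [0.4, 0.7, -1.4]
gripper_width: 0.0201
```

>>> carry_out(
  commands=[0,0,-0.05,0,1,0,0,-0.05,0,1,0,0,0,0,1],
)

```text
time_s: 9.2
tcp_pos: [0.5671, 0.1066, 0.0899]
eef_rot: [180.0, 0.0, 2.1]
contact_force: [0.5, -0.4, -1.5]
gripper_width: 0.0196
```

>>> carry_out(
  commands=[0,0,-0.1,0,1,0,0,-0.1,0,1,0,0,-0.1,0,1,0,0,0,0,1],
)

```text
time_s: 9.6
tcp_pos: [0.5668, 0.1064, 0.0773]
eef_rot: [180.0, 0.1, 2.1]
contact_force: [0.1, 0.8, -1.4]
gripper_width: 0.0196
```

>>> carry_out(
  commands=[-0.05,-0.002,0,0,1,-0.05,-0.002,0,0,1,-0.05,-0.002,0,0,1,-0.05,-0.002,0,0,1],
)

```text
time_s: 10.0
tcp_pos: [0.5596, 0.1065, 0.0785]
eef_rot: [-180.0, -0.1, 2.1]
contact_force: [1.7, 0.8, -1.9]
gripper_width: 0.0197
```

>>> carry_out(
  commands=[-0.05,-0.002,0,0,1,-0.05,-0.002,0,0,1,-0.05,-0.002,0,0,1,-0.05,-0.002,0,0,1],
)

```text
time_s: 10.4
tcp_pos: [0.5513, 0.1061, 0.0783]
eef_rot: [-180.0, -0.0, 2.1]
contact_force: [2.8, 1.2, -1.7]
gripper_width: 0.0197
```

The tip is in the hole and the tray is sliding at about 2–3 N. I'll keep drawing; the stop can't come before about x = 0.51.

>>> carry_out(
  commands=[-0.05,-0.002,0,0,1,-0.05,-0.002,0,0,1,-0.05,-0.002,0,0,1,-0.05,-0.002,0,0,1,-0.05,-0.002,0,0,1,-0.05,-0.002,0,0,1,-0.05,-0.002,0,0,1,-0.05,-0.002,0,0,1],
)

```text
time_s: 11.2
tcp_pos: [0.5352, 0.1054, 0.0782]
eef_rot: [-180.0, -0.0, 2.1]
contact_force: [1.7, -0.1, -0.2]
gripper_width: 0.0198
```

>>> carry_out(
  commands=[-0.05,-0.002,0,0,1,-0.05,-0.002,0,0,1,-0.05,-0.002,0,0,1,-0.05,-0.002,0,0,1,-0.05,-0.002,0,0,1,-0.05,-0.002,0,0,1,-0.05,-0.002,0,0,1,-0.03,-0.001,0,0,1],
)

```text
time_s: 12.0
tcp_pos: [0.5198, 0.1047, 0.0782]
eef_rot: [-180.0, 0.0, 2.1]
contact_force: [2.5, -0.4, -0.3]
gripper_width: 0.0199
```

```bash
python3 - <<'E'
from plant import telemetry, cams
from h import *
st=telemetry.get_state();p=st['tcp_pos'];print(p,st['contact_force'])
t=cams.capture('top');s=cams.capture('side')
y=np.radians(2.1);u=np.array([np.cos(y),np.sin(y),0]);h=np.array([.6552,.1107,.06])
for d in(0,.04,.045,.05,.055):print(d,proj(s,h-u*d),proj(t,h-u*d))
b=proj(s,h-u*.045).astype(int);a=proj(t,h-u*.045).astype(int)
o=np.hstack([crop(t,a[0]-25,a[1]-30,50,50,8),crop(s,b[0]-25,b[1]-25,50,50,8)]);print(a-[25,30],b-25);cv2.imwrite('pics/c7.png',o)
E
```

```text
[0.51982882 0.10472315 0.07816367] [ 2.49345018 -0.40306886 -0.25596918]
0 [328.26449097 212.01801533] [276.4009837  208.90578923]
0.04 [317.30968374 216.21023263] [276.56436258 221.69509467]
0.045 [315.9243456  216.74037783] [276.5848217  223.29663495]
0.05 [314.53540858 217.27190027] [276.60528899 224.89881586]
0.055 [313.14285866 217.8048053 ] [276.62576448 226.50163779]
[251 193] [290 191]
```

View pics/c7.png

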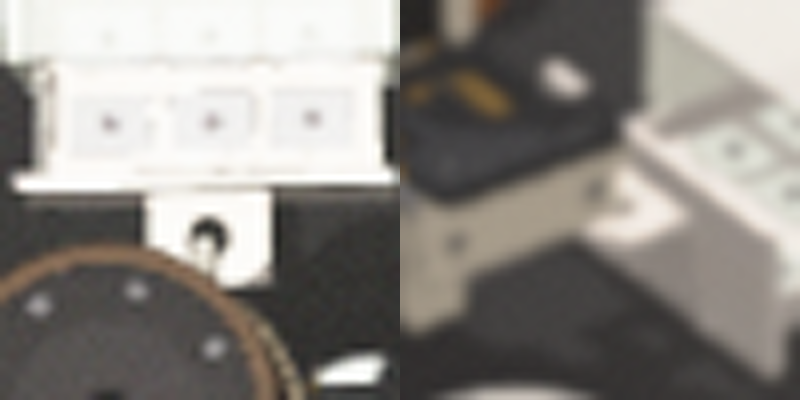

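The tray is drawn out about 42 mm, with the tip visible in the hole at crop (210,235). From here I'll use small steps.

>>> carry_out(
  commands=[-0.04,-0.0015,0,0,1,-0.04,-0.0015,0,0,1,-0.04,-0.0015,0,0,1,-0.04,-0.0015,0,0,1,-0.04,-0.0015,0,0,1,0,0,0,0,1],
)

```text
time_s: 12.7
tcp_pos: [0.5117, 0.1044, 0.0781]
eef_rot: [180.0, 0.0, 2.1]
contact_force: [0.6, -0.5, -0.5]
gripper_width: 0.0198
```

>>> carry_out(
  commands=[-0.02,-0.001,0,0,1,-0.02,-0.001,0,0,1,-0.02,-0.001,0,0,1],
)

```text
time_s: 13.0
tcp_pos: [0.5096, 0.1043, 0.0781]
eef_rot: [180.0, 0.0, 2.1]
contact_force: [2.7, -0.3, -1.2]
gripper_width: 0.0199
```

>>> carry_out(
  commands=[-0.02,-0.001,0,0,1,-0.02,-0.001,0,0,1,-0.02,-0.001,0,0,1],
)

```text
time_s: 13.3
tcp_pos: [0.5072, 0.1042, 0.0782]
eef_rot: [180.0, -0.0, 2.1]
contact_force: [1.9, -0.8, -1.1]
gripper_width: 0.0197
```

```bash
python3 - <<'E'
from plant import telemetry
s=telemetry.get_state();print(s['tcp_pos'],s['contact_force'])
E
```

```text
[0.50721158 0.10421847 0.07816549] [ 1.94948939 -0.84699411 -1.07957813]
```

>>> carry_out(
  commands=[-0.02,-0.001,0,0,1,-0.02,-0.001,0,0,1,-0.02,-0.001,0,0,1],
)

```text
time_s: 13.6
tcp_pos: [0.5048, 0.1041, 0.0781]
eef_rot: [180.0, 0.0, 2.1]
contact_force: [2.6, 0.9, -1.2]
gripper_width: 0.0203
```

>>> carry_out(
  commands=[-0.02,-0.001,0,0,1,-0.02,-0.001,0,0,1,-0.02,-0.001,0,0,1],
)

```text
time_s: 13.9
tcp_pos: [0.5024, 0.104, 0.0782]
eef_rot: [-180.0, -0.0, 2.1]
contact_force: [1.3, -0.4, -1.9]
gripper_width: 0.0198
```

>>> carry_out(
  commands=[-0.02,-0.001,0,0,1,-0.02,-0.001,0,0,1,-0.02,-0.001,0,0,1],
)

```text
time_s: 14.2
tcp_pos: [0.5, 0.1039, 0.0782]
eef_rot: [-180.0, -0.0, 2.1]
contact_force: [2.9, -0.3, -2.1]
gripper_width: 0.0198
```

>>> carry_out(
  commands=[-0.02,-0.001,0,0,1,-0.02,-0.001,0,0,1,-0.02,-0.001,0,0,1],
)

```text
time_s: 14.5
tcp_pos: [0.4976, 0.1038, 0.0782]
eef_rot: [-180.0, -0.0, 2.1]
contact_force: [1.3, 0.5, -1.4]
gripper_width: 0.0197
```

>>> carry_out(
  commands=[-0.02,-0.001,0,0,1,-0.02,-0.001,0,0,1,-0.02,-0.001,0,0,1],
)

```text
time_s: 14.8
tcp_pos: [0.4952, 0.1036, 0.0782]
eef_rot: [180.0, 0.0, 2.1]
contact_force: [2.0, 0.2, -1.6]
gripper_width: 0.0195
```

>>> carry_out(
  commands=[-0.02,-0.001,0,0,1,-0.02,-0.001,0,0,1,-0.02,-0.001,0,0,1],
)

```text
time_s: 15.1
tcp_pos: [0.4928, 0.1035, 0.0782]
eef_rot: [180.0, -0.0, 2.1]
contact_force: [1.9, -0.5, -2.7]
gripper_width: 0.0198
```

>>> carry_out(
  commands=[-0.02,-0.001,0,0,1,-0.02,-0.001,0,0,1,-0.02,-0.001,0,0,1],
)

```text
time_s: 15.4
tcp_pos: [0.4904, 0.1034, 0.0782]
eef_rot: [-180.0, 0.0, 2.1]
contact_force: [1.7, 0.7, -0.9]
gripper_width: 0.0203
```

>>> carry_out(
  commands=[-0.02,-0.001,0,0,1,-0.02,-0.001,0,0,1,-0.02,-0.001,0,0,1],
)

```text
time_s: 15.7
tcp_pos: [0.488, 0.1033, 0.0782]
eef_rot: [-180.0, -0.0, 2.1]
contact_force: [2.1, 0.1, -2.3]
gripper_width: 0.0198
```

>>> carry_out(
  commands=[-0.02,-0.001,0,0,1,-0.02,-0.001,0,0,1,-0.02,-0.001,0,0,1],
)

```text
time_s: 16.0
tcp_pos: [0.4856, 0.1031, 0.0782]
eef_rot: [180.0, -0.0, 2.1]
contact_force: [1.8, 1.2, -2.5]
gripper_width: 0.02
```

>>> carry_out(
  commands=[-0.02,-0.001,0,0,1,-0.02,-0.001,0,0,1,-0.02,-0.001,0,0,1],
)

```text
time_s: 16.3
tcp_pos: [0.4832, 0.103, 0.0782]
eef_rot: [-180.0, -0.0, 2.1]
contact_force: [2.5, 0.8, -1.8]
gripper_width: 0.0197
```

>>> carry_out(
  commands=[-0.02,-0.001,0,0,1,-0.02,-0.001,0,0,1,-0.02,-0.001,0,0,1],
)

```text
time_s: 16.6
tcp_pos: [0.4808, 0.1029, 0.0782]
eef_rot: [-180.0, -0.0, 2.1]
contact_force: [2.2, 0.8, -2.1]
gripper_width: 0.0196
```

>>> carry_out(
  commands=[-0.02,-0.001,0,0,1,-0.02,-0.001,0,0,1,-0.02,-0.001,0,0,1],
)

```text
time_s: 16.9
tcp_pos: [0.4785, 0.1028, 0.0782]
eef_rot: [-180.0, -0.0, 2.1]
contact_force: [3.9, -0.1, -2.5]
gripper_width: 0.0199
```

The force is starting to rise, so the steps get smaller.

>>> carry_out(
  commands=[-0.02,-0.001,0,0,1,0,0,0,0,1],
)

```text
time_s: 17.1
tcp_pos: [0.4783, 0.103, 0.0783]
eef_rot: [-180.0, -0.1, 2.1]
contact_force: [6.2, -0.6, -3.9]
gripper_width: 0.0198
```

>>> carry_out(
  commands=[-0.02,-0.001,0,0,1,0,0,0,0,1],
)

```text
time_s: 17.3
tcp_pos: [0.4782, 0.1031, 0.0784]
eef_rot: [-180.0, -0.1, 2.1]
contact_force: [9.8, -1.3, -6.2]
gripper_width: 0.0198
```

That's about 10 N against the stop. Hold for over a second.

>>> carry_out(
  commands=[0,0,0,0,1,0,0,0,0,1,0,0,0,0,1],
)

```text
time_s: 17.6
tcp_pos: [0.4782, 0.1031, 0.0784]
eef_rot: [-180.0, -0.1, 2.1]
contact_force: [8.9, -1.1, -6.1]
gripper_width: 0.02
```

>>> carry_out(
  commands=[-0.004,0,0,0,1,0,0,0,0,1,0,0,0,0,1,0,0,0,0,1],
)

```text
time_s: 18.0
tcp_pos: [0.4782, 0.1031, 0.0784]
eef_rot: [-180.0, -0.1, 2.1]
contact_force: [9.1, -1.4, -5.7]
gripper_width: 0.0196
```

>>> carry_out(
  commands=[0,0,0,0,1,0,0,0,0,1,0,0,0,0,1,0,0,0,0,1],
)

```text
time_s: 18.4
tcp_pos: [0.4782, 0.1031, 0.0784]
eef_rot: [-180.0, -0.1, 2.1]
contact_force: [9.5, -1.5, -7.3]
gripper_width: 0.0196
```

>>> carry_out(
  commands=[0,0,0,0,1,0,0,0,0,1,0,0,0,0,1,0,0,0,0,1,0,0,0,0,1,0,0,0,0,1],
)

```text
time_s: 19.0
tcp_pos: [0.4782, 0.1031, 0.0784]
eef_rot: [-180.0, -0.1, 2.1]
contact_force: [9.6, -1.1, -6.7]
gripper_width: 0.0197
```

Held for about 1.7 s at 9–10 N. Next I'll ease off to the middle of the hole.

>>> carry_out(
  commands=[0.02,0.001,0,0,1,0.02,0.001,0,0,1,0.02,0.001,0,0,1,0.02,0.001,0,0,1,0.02,0.001,0,0,1,0.02,0,0,0,1,0,0,0,0,1],
)

```text
time_s: 19.7
tcp_pos: [0.4814, 0.1028, 0.0781]
eef_rot: [180.0, 0.0, 2.1]
contact_force: [0.5, 0.2, -0.8]
gripper_width: 0.0198
```

>>> carry_out(
  commands=[0.02,0,0,0,1,0,0,0.1,0,1,0,0,0.1,0,1,0,0,0.1,0,1],
)

```text
time_s: 20.1
tcp_pos: [0.4824, 0.1029, 0.0907]
eef_rot: [-180.0, -0.0, 2.1]
contact_force: [-0.1, -0.4, -1.4]
gripper_width: 0.02
```

>>> carry_out(
  commands=[0,0,0.15,0,1,0,0,0.25,0,1,0,0,0.4,0,1,0,0,0.5,0,1,0,0,0.5,0,1,0,0,0.1,0,1,0,0,0,0,1],
)

```text
time_s: 20.8
tcp_pos: [0.4826, 0.1031, 0.1671]
eef_rot: [-179.9, -0.1, 2.1]
contact_force: [-0.6, 0.0, -2.4]
gripper_width: 0.0196
```

>>> carry_out(
  commands=[-0.04,0.4,0,-0.35,1,-0.05,0.8,0,-0.35,1,-0.05,0.95,0,-0.35,1,-0.05,0.95,0,-0.35,1,-0.05,0.95,0,-0.35,1,-0.05,0.95,0,-0.35,1,-0.05,0.8,0,-0.35,1,-0.04,0.4,0,-0.35,1],
)

```text
time_s: 21.6
tcp_pos: [0.4664, 0.353, 0.1645]
eef_rot: [179.9, 0.1, -9.1]
contact_force: [-0.7, -0.2, -2.1]
gripper_width: 0.0199
```

>>> carry_out(
  commands=[0,0,0,0,1,0,0,0,0,1,0,0,0,0,1],
)

```text
time_s: 21.9
tcp_pos: [0.4669, 0.3499, 0.1655]
eef_rot: [179.9, 0.0, -9.1]
contact_force: [-0.0, -0.8, -1.4]
gripper_width: 0.02
```

```bash
python3 - <<'E'
from plant import telemetry, cams
from h import *
st=telemetry.get_state();p=st['tcp_pos'];print(p,st['eef_rot'],st['contact_force'])
t=cams.capture('top');s=cams.capture('side')
for n,c in(('top4',t),('side4',s)):pickle.dump(c,open(n+'.pkl','wb'))
s2=pickle.load(open('side2.pkl','rb'));t2=pickle.load(open('top2.pkl','rb'))
o=np.vstack([np.hstack([crop(a,170,215,40,40,7),crop(b,225,130,45,45,7)[:280]]) for a,b in((t2,s2),(t,s))])
print(o.shape);cv2.imwrite('pics/c8.png',o)
E
```

```text
[0.46685696 0.34985909 0.1654537 ] [ 1.79927561e+02  4.31017264e-02 -9.14820060e+00] [-0.04635973 -0.80283812 -1.40483668]
(560, 595, 3)
```

View pics/c8.png

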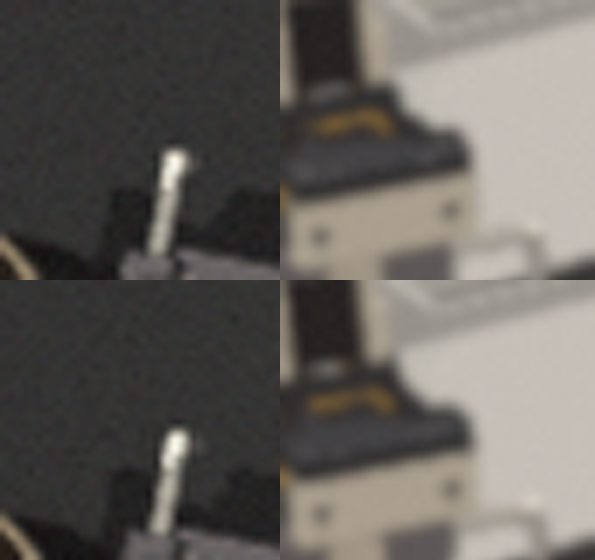

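Before (upper) and after (lower), the rod looks the same in the jaws, with its end at the same pixels, so nothing slipped. I'll lower it into the cradle.

>>> carry_out(
  commands=[0,0.025,-0.4,0,1,0,0,-0.5,0,1,0,0,-0.5,0,1,0,0,-0.5,0,1,0,0,-0.3,0,1,0,0,-0.15,0,1,0,0,-0.1,0,1,0,0,0,0,1],
)

```text
time_s: 22.8
tcp_pos: [0.4673, 0.3519, 0.0683]
eef_rot: [-180.0, -0.0, -9.1]
contact_force: [0.6, 0.0, -0.9]
gripper_width: 0.0198
```

>>> carry_out(
  commands=[0,0,-0.03,0,1,0,0,0,0,1],
)

```text
time_s: 23.0
tcp_pos: [0.4673, 0.3522, 0.0676]
eef_rot: [-179.9, -0.0, -9.1]
contact_force: [0.0, -0.2, -1.4]
gripper_width: 0.0202
```

>>> carry_out(
  commands=[0,-0.03,0,0,1,0,0,-0.03,0,1,0,0,-0.02,0,1,0,0,0,0,1],
)

```text
time_s: 23.4
tcp_pos: [0.4671, 0.3507, 0.0653]
eef_rot: [-180.0, -0.0, -9.1]
contact_force: [-1.8, -1.0, 2.6]
gripper_width: 0.02
```

Seated, with the vertical force now +2.6 N. I'll open the gripper gradually and retreat.

>>> carry_out(
  commands=[0,0,0,0,0.4,0,0,0,0,0,0,0,0,0,-0.5,0,0,0,0,-1,0,0,0,0,-1,0,0,0,0,-1,0,0,0,0,-1,0,0,0,0,-1],
)

```text
time_s: 24.2
tcp_pos: [0.4671, 0.3507, 0.0649]
eef_rot: [180.0, 0.0, -9.1]
contact_force: [-0.3, -0.1, 0.6]
gripper_width: 0.0769
```

>>> carry_out(
  commands=[0,0,0,0,-1,0,0,0,0,-1,0,0,0,0,-1],
)

```text
time_s: 24.5
tcp_pos: [0.4671, 0.3507, 0.065]
eef_rot: [-180.0, -0.0, -9.1]
contact_force: [-0.1, 0.4, 0.0]
gripper_width: 0.0873
```

Lift, then move aside at height so the top view is clear.

>>> carry_out(
  commands=[0,0,0.3,0,-1,0,0,0.5,0,-1,0,0,0.7,0,-1,0,0,0.8,0,-1,0,0,0.8,0,-1,0,0,0.8,0,-1,0,0,0.5,0,-1,0,0,0,0,-1],
)

```text
time_s: 25.3
tcp_pos: [0.4683, 0.3518, 0.2457]
eef_rot: [-179.7, -0.2, -9.1]
contact_force: [0.4, 1.4, 0.5]
gripper_width: 0.0877
```

>>> carry_out(
  commands=[0,-0.7,0,0,-1,0,-0.9,0,0,-1,0,-0.9,0,0,-1,0,-0.9,0,0,-1,0,-0.9,0,0,-1,0,-0.9,0,0,-1,0,-0.9,0,0,-1,0,-0.9,0,0,-1],
)

```text
time_s: 26.1
tcp_pos: [0.4665, 0.0691, 0.2412]
eef_rot: [-180.0, -0.0, -9.1]
contact_force: [0.6, -0.1, 0.3]
gripper_width: 0.0875
```

>>> carry_out(
  commands=[0,-0.9,0,0,-1,0,-0.9,0,0,-1,0,-0.9,0,0,-1,0,-0.9,0,0,-1,0,-0.9,0,0,-1,0,-0.9,0,0,-1,0,-0.5,0,0,-1,0,0,0,0,-1],
)

```text
time_s: 26.9
tcp_pos: [0.4665, -0.1673, 0.2408]
eef_rot: [180.0, 0.0, -9.3]
contact_force: [-0.7, -0.3, -0.3]
gripper_width: 0.0877
```

```bash
python3 - <<'E'
from plant import telemetry, cams
from h import *
st=telemetry.get_state();print(st['time_s'],st['tcp_pos'],st['qd'].round(1))
t=cams.capture('top');pickle.dump(t,open('top5.pkl','wb'))
t0=pickle.load(open('top.pkl','rb'))
o=np.hstack([crop(c,175,125,200,195,2) for c in(t0,t)])
z=np.hstack([crop(t0,180,230,40,60,4),crop(t,180,230,40,60,4)])
z=np.hstack([z,np.zeros((240,800-z.shape[1],3),np.uint8)]);o=np.vstack([o[:360],z])
cv2.imwrite('pics/c9.png',o);print(o.shape)
E
```

```text
26.9 [ 0.46645514 -0.16734385  0.24079292] [ 2.5 -0.6 -0.7 -0.4  0.1 -2.7]
(600, 800, 3)
```

View pics/c9.png

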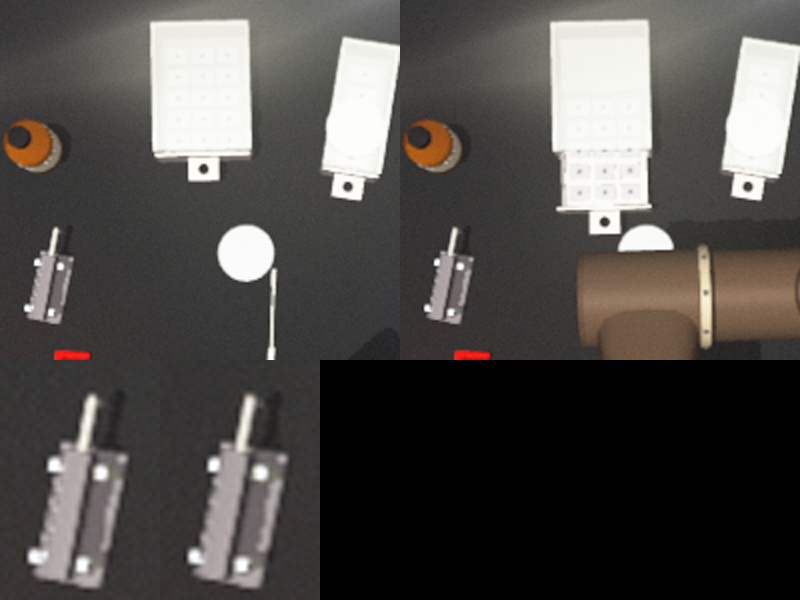

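The tray is out: its hole moved from (203,168) to (604,222) in the side-by-side, 27 px down. The hook lies as it did before, and the narrow tray and other bystanders in view are unmoved. I'll hand in.

>>> carry_out(
  commands=[0,0,0,0,-1,0,0,0,0,-1,0,0,0,0,-1,0,0,0,0,-1,0,0,0,0,-1],
)

```text
time_s: 27.45
tcp_pos: [0.4672, -0.1649, 0.241]
eef_rot: [-180.0, -0.0, -9.1]
contact_force: [0.4, -0.7, 0.1]
gripper_width: 0.0879
```

```bash
python3 -c "
from plant import r
print(r.close_job())"
```

```text
the job is handed in; nothing more can be done
None
```

The job is handed in at 27.5 s. I took the hook from its cradle, dropped the tip into the wide unit's finger hole and drew the tray out until I felt the stop, about 84 mm from where it started. I held a pull of 9–10 N there for about 1.7 s, then eased off, lifted out and laid the hook back in its cradle.

**Pull force:** the largest horizontal reading was 9.8 N, and about 12 N counting the downward force on the tip. Forces were only read at the end of each short move.

**Last picture:** the tray is still out, the hook lies as it did at the start, the narrow tray is shut, and the amber bottle is unmoved. The gripper is open and clear of everything.

**Not confirmed:**
- The arm hid the spatula and part of the bench dish in that picture, and the crop left out the rack, the clear bottle and the beaker. The arm only passed well above the dish and the spatula.
- I couldn't see the tip when it went into the hole. I relied on the low force going down, and a later picture showed it in the hole.

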